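# Index the patina turntable by one hole

### The arm

A 7-joint arm with a two-finger parallel gripper is mounted at the origin on the work surface. World frame = base frame: x ahead of the robot, y to its left, z up, the work surface at z = 0. Lengths are in m, angles in rad, forces in N, time in s.
With the tool pointing down it reaches from about 0.375 to 0.925 m from the base axis. Payload 3.1 kg.
Tool frame: the origin (TCP) lies between the finger pads; the fingertips stand 19 mm ahead of it and the grasp point (between the pads) is the TCP; z points along the fingers, y is the line along which they close (so a half turn about z gives the same grasp; the last joint's range is limited). The gripper opens to 85 mm and grips with 20 to 120 N. Pads are 22 mm wide; open, the fingers measure 114 mm over their backs; the gripper's body (76 mm by 85 mm) begins 54 mm behind the grasp point. The pads swing forward as they close: fully open they stand 13 mm farther back than shut.
Start: joints at [-0.098, 0.383, 0.044, 1.598, -0.018, 1.161, -0.05], TCP at [0.65, 0, 0.25] pointing down, gripper open.
Joint ranges: [-2.61, 2.61], [-0.41, 2.15], [-1.48, 1.57], [0, 2.5], [-1.57, 4.71], [0.05, 1.97], [-2.85, 2.85]. Speed limits (rad/s): [2.79, 2.79, 3.14, 3.14, 3.14, 3.14, 3.14].

### API

Orientations are given as a unit quaternion [x, y, z, w].
In Python, from bench import move_ptp, movel, move_j, move_gripper, pause, inverse_kinematics, read_camera, camera_params, MotionError, sign_off, look_for, tip_of, read_time_s, read_qpos, read_joint_vel, read_effort, read_eef_pos, read_tcp_rot, read_ft_force, read_ft_torque, read_finger_gap, read_grasp_force gives the robot as it stands. Calls block until the motion is done:
- move_ptp(position, orientation): joint-space move of the TCP to a pose.
- movel(position, orientation=None, speed=0.15): straight line of the TCP; orientation=None keeps the orientation; speed is the mean speed in m/s.
- move_j(angles): joint-space move.
- move_gripper(opening, effort=None): finger opening in m; effort is the grip in N (None keeps the last); returns when the fingers have stopped.
- pause(seconds).
- inverse_kinematics(position, orientation): joint angles nearest the present ones, or None.
- read_camera(name): name is "scene" or "side" or "wrist"; returns the picture (384x512x3 uint8, red, green, blue); there is no depth.
- camera_params(name): a dict with "K" (3x3 intrinsics, pixels), "camera_from_world" (4x4, takes a point from world to camera coordinates). Camera axes: x right, y down, z forward; pixel columns grow to the right and rows downward; lengths in m; the calibration is good to about 2 mm. The wrist camera is an equidistant fisheye: a pixel r from the principal point sees the ray r / f radians off the axis. A picture is of the moment at which its call begins: read the wrist's pose just before it. camera_params takes no time and is no camera call; for the wrist camera it gives the pose at the moment of the call.
A pose or a line that the arm cannot do raises MotionError and nothing moves.
- sign_off(): hands the job in; it is judged then, once.
Trained networks look in the newest picture that a camera, given by its name, has taken for a name from the list of things; names that differ only in an ending like _2 or _b are one class to them, and where a whole thing is asked for, a point or a joint stands for the part that bears it (a point fixed in the world has none). Each returns a list of dicts, best first, with "confidence" (0 to 1); they miss things now and then, are a little off and sometimes report something else, mostly with a low value. They report only what shows in the picture. A call takes as long as a camera call. They do not tell look-alikes from the thing itself.
- look_for(camera, name): "at" ([column, row] in pixels, amid what is visible of it).
- tip_of(camera, name): "at" ([column, row] in pixels: a listed point, or the origin of a listed thing).
Readings, each from a call of its own:
- read_time_s(): time.
- read_qpos(): joint angles.
- read_joint_vel(): joint speeds.
- read_effort(): joint torques, N m.
- read_eef_pos(): TCP position.
- read_tcp_rot(): TCP orientation.
- read_ft_force(): force on the tool from outside, world axes, zero at the start.
- read_ft_torque(): the same for the moment, N m.
- read_finger_gap(): finger opening in m.
- read_grasp_force(): force on a finger pad.
Only numpy, scipy, OpenCV 4.12 (cv2) and the standard library are available. Lean on these libraries where they do the work, as an engineer would, in place of code of your own. Each camera call takes 0.05 s, during which the arm holds its last target. There are 200 camera calls.

### The job

A bronze owl with wet patina stands on the indexing turntable: with a fingertip press the red plunger at the table's rim fully in and, keeping it in, push it round anticlockwise as seen from above to the next hole (one twelfth of a turn), then let it spring up there so that it locks the table, and take the hand away. Do not turn the table backwards or on past that hole. Grip and lift nothing, do not touch the wet bronze or make it slide or topple, and leave the things standing around where they are.

Things in the scene. Friction and masses are not known exactly. Their poses are not given: they have to be found in the camera images.
- turntable_base: green foot, 216 mm across, bolted down, with the fixed round steel index plate on it: 296 mm across, 12 mm thick, its top 60 mm above the bench, with twelve 13 mm holes 30 degrees apart on a circle of radius 134 mm. Origin on the turning axis at bench level, z up; its x axis points to the hole in which the plunger stands at the start
- next_hole (a point): mouth of the next hole, in the top face of the fixed index plate, 30 degrees anticlockwise (from above) of the starting hole, 134 mm from the turning axis. The pin, inward of the cap, has to come up in it
- disc_centre (a point): centre of the top of the turning steel disc: 240 mm across, 76 mm above the bench, above the index plate. It carries bricks, owl, plunger and the plunger's bracket round with it
- turntable (a joint): angle of the turning disc (rad), anticlockwise from above positive, 0 at the starting hole; the next hole is at 0.524, the one after at 1.047. It turns stiffly (0.2 Nm, about 1.3 N at the plunger) and stays where it is left. The plunger in a hole leaves about 0.011 rad of play either way
- plunger (a joint): how far the plunger is pressed down (m), 0 up, 0.016 at its stop; spring 3 N at first, 6 N at the stop. A brass pin on its foot stands in a hole of the index plate from below: the table is free when pressed over 0.012. Let go between holes, the pin rubs under the plate (reads about 0.012), the table can be pushed on, and the pin snaps up (reads 0) when a hole comes over it
- plunger_top (a point): centre of the top of the plunger's red cap: 34 mm across, 160 mm from the turning axis, 122 mm above the bench when up. Pressed straight down. Cheek plates stand 30 mm from its centre on both sides, before and behind it in the direction of turning, so a fingertip between them can press the cap and push sideways on a cheek to turn the table
- lead_cheek (a point): middle of the top edge of the yellow upright cheek plate ahead of the cap (anticlockwise): 42 mm long radially, 6 mm thick, top 150 mm above the bench, part of the disc's bracket. Its twin stands behind the cap; 60 mm clear between the two. The bracket reaches 181 mm from the turning axis
- owl: loose bronze owl, brown with turquoise, on a slab 84 x 72 x 12 mm, 120 mm tall, 0.6 to 1.1 kg; its patina is wet. Origin under the slab's centre, z up. It stands on two cream firebrick strips fixed on the disc, 106 mm above the bench, and rides round with the disc; all of it stays within 65 mm of the turning axis and below 230 mm
- owl_spot (a point): point on the turning disc, level with the brick tops, over which the owl is placed (within about 10 mm)
- spray_bottle: turquoise trigger spray bottle, 64 mm across, 168 mm high; loose bystander on the bench, origin at its underside
- brush_tin: open aluminium tin with three patina brushes standing in it, 72 mm across, about 185 mm high; loose bystander on the bench, origin at its underside
- amber_bottle: amber glass bottle with black cap, 56 mm across, 130 mm high; loose bystander on the bench, origin at its underside
- red_bowl: red plastic bowl, 116 mm across, 48 mm high; loose bystander on the bench, origin at its underside
- wax_tin: flat blue tin with yellow lid, 91 mm across, 32 mm high; loose bystander on the bench, origin at its underside
- spare_brick: cream firebrick strip, 100 x 50 x 30 mm; loose bystander on the bench, origin at its underside
- wire_brush: hand brush with wooden handle, about 200 mm long, lying flat; loose bystander on the bench, origin at its underside
Things that resemble listed ones, but are neither listed nor needed, are in the scene too. Leave any blue look-alike of the owl alone.

How it is judged:
By the outcome, as a careful person would: the job done as asked, in the order asked, and still so for the second after the job is handed in, with the robot touching nothing.
It also fails if it takes over 48 s, if anything falls off the work surface, if the arm or the gripper's body presses on something with over 40 N, if the wrist force passes 120 N, or if a joint passes its speed limit or range.

## Working session

There is one attempt and no reset: what is moved stays moved. The work goes in short steps, each a Python script; the robot and the scene stay as the last script left them, time stands still between calls to the robot, and variables do not carry over. Pictures are saved under pics/ and viewed, at most 10 in all, crops included, and the job is handed in when it is done.

```bash
mkdir -p pics; ls
python3 - <<'E'
from bench import *
import cv2,numpy as np
ims=[]
for c in ["scene","side"]:
    im=read_camera(c); cv2.imwrite(f"pics/{c}0.png",cv2.resize(im[:,:,::-1],(800,600)))
    for n in ["plunger_top","lead_cheek","disc_centre","next_hole","turntable_base","owl"]:
        print(c,n,[(np.round(d["at"]).tolist(),round(d["confidence"],2)) for d in tip_of(c,n)[:3]])
    p=camera_params(c);print(p["K"].round(1).tolist(),p["camera_from_world"].round(3).tolist())
print(read_time_s(),read_tcp_rot())
E
```

```text
pics
scene plunger_top [([294.0, 195.0], 0.4)]
scene lead_cheek [([298.0, 183.0], 0.97), ([141.0, 280.0], 0.38)]
scene disc_centre [([250.0, 198.0], 0.95)]
scene next_hole [([283.0, 196.0], 0.9)]
scene turntable_base [([250.0, 211.0], 0.71)]
scene owl [([147.0, 195.0], 0.86), ([242.0, 192.0], 0.82), ([287.0, 282.0], 0.81)]
[[347.2, 0.0, 250.5], [0.0, 347.2, 189.4], [0.0, 0.0, 1.0]] [[0.619, 0.785, -0.004, -0.333], [0.542, -0.431, -0.721, -0.202], [-0.568, 0.445, -0.692, 1.54], [0.0, 0.0, 0.0, 1.0]]
side plunger_top [([259.0, 208.0], 0.73), ([208.0, 208.0], 0.42)]
side lead_cheek [([206.0, 206.0], 0.85)]
side disc_centre [([260.0, 210.0], 0.95)]
side next_hole [([222.0, 235.0], 0.91), ([179.0, 346.0], 0.61)]
side turntable_base [([260.0, 220.0], 0.77)]
side owl [([368.0, 197.0], 0.85), ([262.0, 196.0], 0.84), ([206.0, 295.0], 0.75)]
[[467.3, 0.0, 253.4], [0.0, 467.3, 196.0], [0.0, 0.0, 1.0]] [[-0.911, -0.413, 0.005, 0.49], [-0.302, 0.658, -0.689, 0.248], [0.281, -0.629, -0.725, 1.343], [0.0, 0.0, 0.0, 1.0]]
0.7 [7.07099383e-01 7.07114175e-01 6.37885596e-05 3.80754803e-05]
```

View pics/scene0.png

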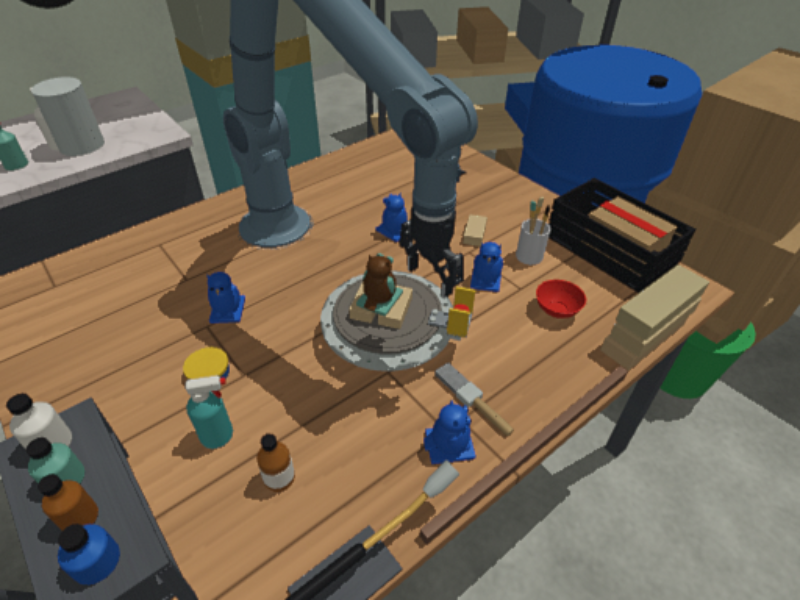

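View pics/side0.png

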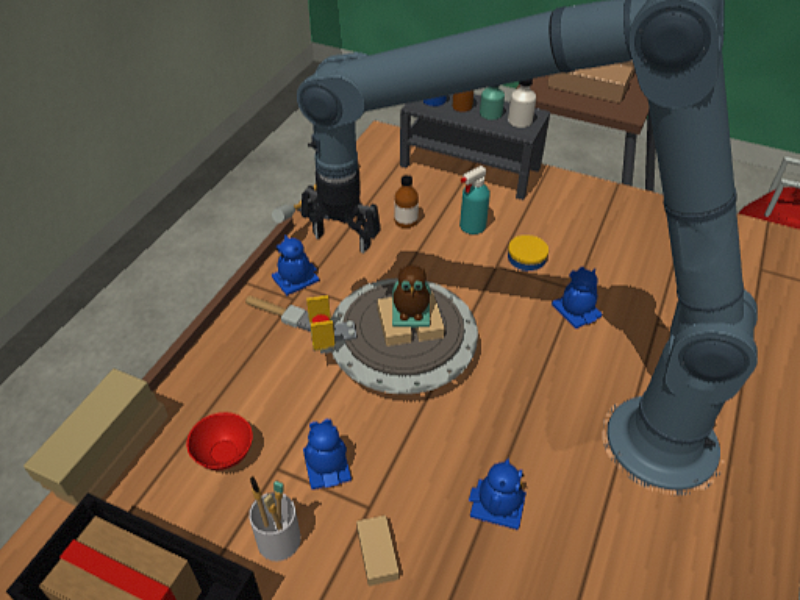

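The scene shows the brown owl at about (242,182) in 512-px coordinates on the turntable. The red cap is between two yellow cheeks at about (296,197). In the side view the owl is at (262,190), the cap at (205,205) and the cheeks at (204,196) and (206,214). The four blue owls are look-alikes and stay untouched. Other red things are the bowl and a strip in the crate, and other yellow things are the wax tin lid; neither sits between cheeks.

```bash
cat > h.py <<'E'
from bench import *
import numpy as np, cv2
from scipy.optimize import least_squares
def ray(c,px):
    p=camera_params(c);T=p["camera_from_world"];K=p["K"];R=T[:3,:3]
    d=R.T@np.linalg.solve(K,[px[0],px[1],1.]); return -R.T@T[:3,3],d
def atz(c,px,z):
    o,d=ray(c,px);return o+d*(z-o[2])/d[2]
def proj(c,P):
    p=camera_params(c);T=p["camera_from_world"];q=p["K"]@(T[:3,:3]@np.asarray(P)+T[:3,3]);return q[:2]/q[2]
def hue(im,lo,hi,s=150,v=60):
    h=cv2.cvtColor(im,cv2.COLOR_RGB2HSV);return cv2.inRange(h,(lo,s,v),(hi,255,255))
E
python3 - <<'E'
from h import *
D=dict(scene=dict(d=(250,198),nh=(283,196)),side=dict(d=(260,210),nh=(222,235)))
roi=dict(scene=(275,175,320,222),side=(190,182,225,230))
for c in D:
    print(c,"disc",atz(c,D[c]["d"],.076).round(4),"nh",atz(c,D[c]["nh"],.060).round(4))
    for n in D[c]: pass
    im=read_camera(c);x0,y0,x1,y1=roi[c];s=im[y0:y1,x0:x1]
    for nm,m in (("red",hue(s,0,7)),("yel",hue(s,18,34))):
        n,_,st,ce=cv2.connectedComponentsWithStats(m)
        for i in range(1,n):
            if st[i,4]>8:
                px=ce[i]+[x0,y0];print(nm,st[i].tolist(),px.round(1),"z.122",atz(c,px,.122).round(4),"z.135",atz(c,px,.135).round(4))
    cv2.imwrite(f"pics/crop_{c}.png",cv2.resize(im[140:260,180:340,::-1],(640,480),interpolation=cv2.INTER_NEAREST))
    for n in ["spray_bottle","brush_tin","amber_bottle","red_bowl","wax_tin","spare_brick","wire_brush","owl"]:
        print(n,[(atz(c,d["at"],.106 if n=="owl" and 0 else 0).round(3)[:2].tolist(),round(d["confidence"],2)) for d in tip_of(c,n) if d["confidence"]>.4])
E
```

```text
scene disc [0.5308 0.004  0.076 ] nh [0.5825 0.1103 0.06  ]
red [16, 20, 9, 4, 22] [295.4 196.2] z.122 [0.6521 0.0965 0.122 ] z.135 [0.6608 0.0866 0.135 ]
yel [11, 8, 19, 33, 355] [294.6 198.9] z.122 [0.6593 0.0859 0.122 ] z.135 [0.6679 0.0762 0.135 ]
spray_bottle [([0.537, -0.415], 0.84)]
brush_tin [([0.536, 0.458], 0.86)]
amber_bottle [([0.685, -0.371], 0.75)]
red_bowl [([0.704, 0.367], 0.93), ([0.421, 0.051], 0.7)]
wax_tin [([0.388, -0.367], 0.59), ([0.425, 0.051], 0.43)]
spare_brick [([0.38, 0.404], 0.63)]
wire_brush [([0.784, 0.01], 0.96)]
owl [([0.233, -0.251], 0.83), ([0.818, -0.09], 0.82), ([0.544, 0.31], 0.73), ([0.428, 0.048], 0.66), ([0.232, 0.247], 0.66)]
side disc [0.5141 0.0044 0.076 ] nh [0.5817 0.1289 0.06  ]
red [11, 19, 8, 5, 18] [204.6 203.2] z.122 [0.6583 0.0862 0.122 ] z.135 [0.6517 0.0964 0.135 ]
yel [6, 7, 18, 35, 422] [204.9 206.2] z.122 [0.6518 0.0963 0.122 ] z.135 [0.6453 0.1064 0.135 ]
spray_bottle [([0.53, -0.414], 0.78)]
brush_tin [([0.542, 0.448], 0.67)]
amber_bottle [([0.69, -0.379], 0.82)]
red_bowl [([0.717, 0.353], 0.74)]
wax_tin [([0.376, -0.374], 0.69)]
spare_brick [([0.387, 0.416], 0.9)]
wire_brush [([0.783, 0.02], 0.57)]
owl [([0.24, 0.247], 0.9), ([0.822, -0.088], 0.75), ([0.551, -0.107], 0.7)]
```

View pics/crop_side.png

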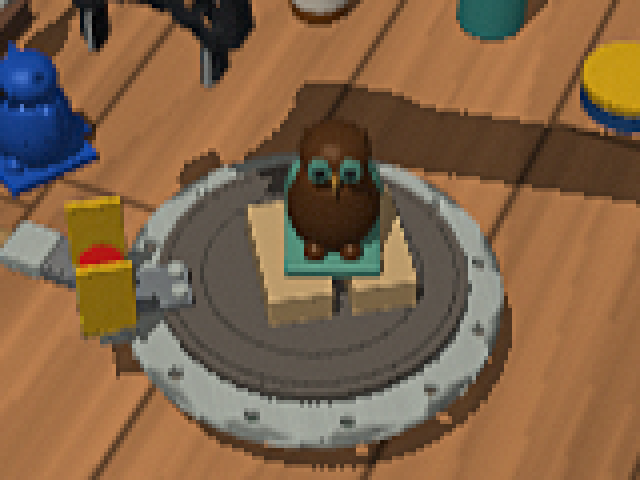

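View pics/crop_scene.png

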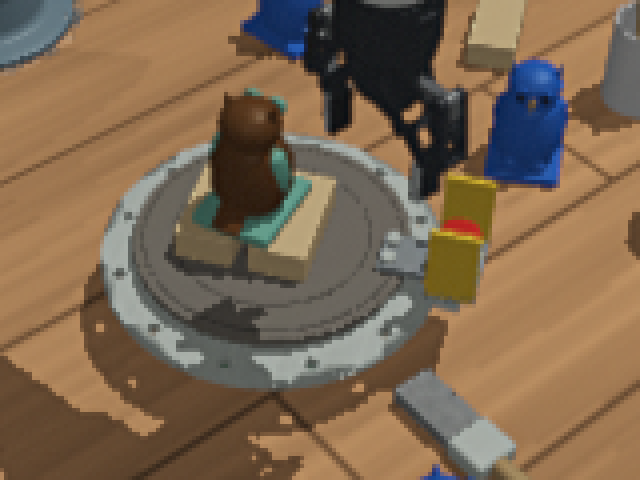

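The crops confirm it: the red cap sits between two yellow cheeks on the disc's bracket, and the brown owl is on the bricks. The axis is near (0.522,0.004) and the cap near (0.655,0.091), so the start angle is about 33°. I'll refine this with the wrist camera.

```bash
cat >> h.py <<'E'
from scipy.spatial.transform import Rotation as Ro
def quat(phi): return (Ro.from_euler('z',phi)*Ro.from_quat([.70710678,.70710678,0,0])).as_quat()
def wray(px,P):
    K=P["K"];T=P["camera_from_world"];v=np.array([(px[0]-K[0,2]),(px[1]-K[1,2])]);r=np.hypot(*v);t=r/K[0,0]
    d=np.r_[v/max(r,1e-9)*np.sin(t),np.cos(t)];R=T[:3,:3];return -R.T@T[:3,3],R.T@d
def watz(px,P,z):
    o,d=wray(px,P);return o+d*(z-o[2])/d[2]
E
python3 - <<'E'
from h import *
move_gripper(0.0,20)
move_ptp([.62,.07,.36],quat(np.radians(33)))
P=camera_params("wrist");im=read_camera("wrist")
np.save("w1.npy",im);np.savez("P1.npz",**P)
cv2.imwrite("pics/w1.png",cv2.resize(im[:,:,::-1],(800,600)))
for n,z in [("plunger_top",.122),("lead_cheek",.15),("disc_centre",.076),("next_hole",.06),("turntable_base",0),("owl",.106)]:
    print(n,[(np.round(d["at"],1).tolist(),round(d["confidence"],2),watz(d["at"],P,z).round(4)) for d in tip_of("wrist",n)[:2]])
print(P["K"],wray(P["K"][:2,2],P),read_time_s(),read_qpos().round(2),read_eef_pos(),read_ft_force())
E
```

```text
plunger_top [([287.5, 165.2], 0.91, array([0.6527, 0.0928, 0.122 ]))]
lead_cheek [([287.0, 147.0], 0.89, array([0.6342, 0.1137, 0.15  ]))]
disc_centre [([175.4, 162.7], 0.63, array([0.5258, 0.0034, 0.076 ]))]
next_hole [([251.8, 114.6], 0.76, array([0.5823, 0.1179, 0.06  ]))]
turntable_base [([185.9, 154.9], 0.62, array([ 0.5257, -0.0006,  0.    ]))]
owl [([297.5, 276.0], 0.9, array([ 0.7682, -0.0411,  0.106 ])), ([159.2, 172.8], 0.82, array([ 0.5165, -0.011 ,  0.106 ]))]
[[297.31863964   0.         256.62230605]
 [  0.         297.31863964 196.19914329]
 [  0.           0.           1.        ]] (array([0.57534311, 0.14042516, 0.48378096]), array([ 0.17617824, -0.26954513, -0.94673473])) 3.3083 [-0.12  0.27 -0.08  1.52  0.02  1.35  0.38] [0.61976709 0.06903856 0.35854001] [-0.61341638 -0.09180652  0.4369452 ]
```

View pics/w1.png

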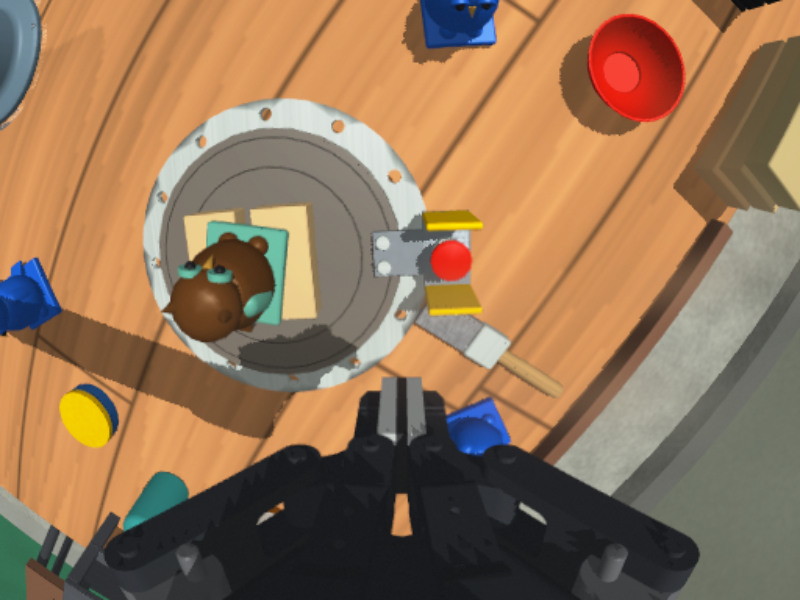

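The wrist view shows the cap at (450,260) of 800, the lead cheek at (453,219), the trailing cheek at (453,299), and nine holes of the index plate. I'll fit the axis and phase from the holes and the cap.

Run:
```python
from h import *
P=dict(np.load("P1.npz"));im=np.load("w1.npy")
H=np.array([(394,176),(337,126),(265,114),(201,142),(162,197),(156,262),(401,314),(356,363),(294,378)])*.64-.2
m=hue(im[145:185,270:305],0,7);ys,xs=np.nonzero(m);cap=np.array([xs.mean()+270,ys.mean()+145]);print(cap,len(xs))
W=np.array([watz(h,P,.06)[:2] for h in H]);C=watz(cap,P,.120)[:2]
k=[1,2,3,4,5,6,-1,-2,-3]
def f(x,r=134e-3):
    a=x[2]+np.radians(30)*np.array(k)
    return np.r_[(x[:2]+r*np.c_[np.cos(a),np.sin(a)]-W).ravel(), (x[:2]+.160*np.array([np.cos(x[2]),np.sin(x[2])])-C)]
s=least_squares(f,[.522,.004,np.radians(33)],loss='soft_l1',f_scale=.002);print(s.x,np.degrees(s.x[2]),(f(s.x)*1e3).reshape(-1,2).round(1))
x=s.x;rad=lambda r,a:x[:2]+r*np.array([np.cos(x[2]+a),np.sin(x[2]+a)])
for c in("scene","side"): print(c,proj(c,[*rad(.16,0),.122]).round(1),proj(c,[*x[:2],.076]).round(1),proj(c,[*rad(.134,np.pi/6),.06]).round(1))
```

```text
[288.28436911 166.4180791 ] 531
[ 5.25478410e-01 -2.67594406e-04  6.19991075e-01] 35.522871926750284 [[ 0.2  1. ]
 [ 0.   1.1]
 [-0.6  0.7]
 [-1.1  0.4]
 [-0.3 -0.2]
 [ 0.7 -1.2]
 [ 0.9 -0.9]
 [-1.  -0.2]
 [ 0.4 -2.3]
 [ 0.8  0.9]]
scene [295.3 197.3] [248.1 197.7] [285.1 194.3]
side [204.3 205. ] [257.2 207.8] [223.3 233.4]
```

```bash
cat >> h.py <<'E'
X0=np.array([.5255,-.0003]);PH=np.radians(35.52)
def pose(a,z,r=.160): return [X0[0]+r*np.cos(PH+a),X0[1]+r*np.sin(PH+a),z],quat(PH+a)
def st():
    e=np.array(read_eef_pos());f=np.array(read_ft_force());d=e[:2]-X0;a=np.arctan2(d[1],d[0])-PH
    rr=d/np.hypot(*d);t=np.array([-rr[1],rr[0]])
    print(f"t{read_time_s():.2f} a{a:.4f} r{np.hypot(*d):.4f} z{e[2]:.4f} Fr{f[:2]@rr:.2f} Ft{f[:2]@t:.2f} Fz{f[2]:.2f}",flush=True)
    return a,f[:2]@t,f[2]
E
python3 - <<'E'
from h import *
A=.010/.16
move_ptp(*pose(A,.25)); st()
movel(*pose(A,.165),speed=.12);pause(.2);f0=st()[2]
for z in (.147,.143,.140,.137,.134):
    movel(*pose(A,z),speed=.04);pause(.1)
    if st()[2]-f0>2: break
im=read_camera("side");cv2.imwrite("pics/s2.png",cv2.resize(im[150:270,160:320,::-1],(640,480),interpolation=cv2.INTER_NEAREST))
E
```

```text
t3.85 a0.0608 r0.1598 z0.2500 Fr0.04 Ft-0.19 Fz0.38
t4.91 a0.0603 r0.1607 z0.1663 Fr0.30 Ft-0.81 Fz-0.28
t5.61 a0.0617 r0.1602 z0.1472 Fr0.91 Ft0.45 Fz-1.12
t5.96 a0.0628 r0.1600 z0.1430 Fr0.10 Ft0.79 Fz-0.32
t6.31 a0.0601 r0.1607 z0.1410 Fr0.22 Ft-1.04 Fz3.90
```

View pics/s2.png

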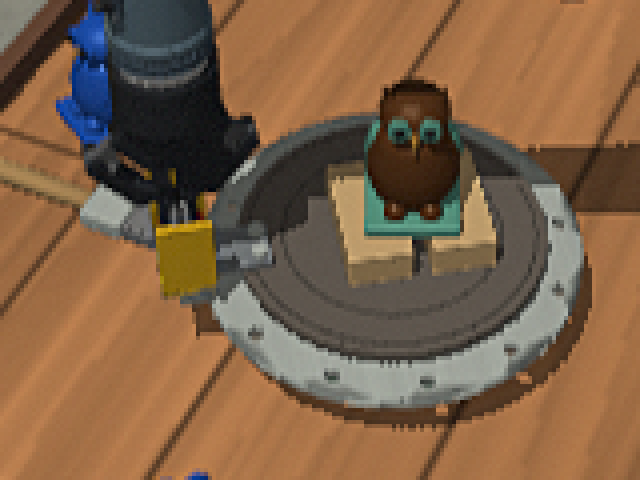

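The fingertip is between the cheeks, touching the cap at tip height 0.122 as expected. Now I'll press it fully in.

Run:
```python
from h import *
A=.010/.16
for z in (.132,.127,.125,.124,.123,.122):
    movel(*pose(A,z),speed=.03);pause(.15)
    a,_,f=st()
    if f>10: break
```

```text
t6.92 a0.0603 r0.1607 z0.1325 Fr1.48 Ft-0.69 Fz3.92
t7.39 a0.0612 r0.1607 z0.1277 Fr1.30 Ft-1.29 Fz5.31
t7.79 a0.0614 r0.1607 z0.1258 Fr1.10 Ft-1.57 Fz4.62
t8.19 a0.0614 r0.1607 z0.1251 Fr1.58 Ft-1.38 Fz7.35
t8.59 a0.0615 r0.1608 z0.1250 Fr-0.83 Ft0.55 Fz10.84
```

```bash
cat >> h.py <<'E'
def cheek():
    P=camera_params("wrist");im=read_camera("wrist");out=[]
    m=hue(im,18,34);n,_,S,ce=cv2.connectedComponentsWithStats(m)
    for i in range(1,n):
        if S[i,4]>60:
            w=watz(ce[i],P,.14)[:2]-X0
            if .12<np.hypot(*w)<.2: out.append((round(np.arctan2(w[1],w[0])-PH,4),round(float(np.hypot(*w)),4),int(S[i,4])))
    print("cheek",out);return im
E
python3 - <<'E'
from h import *
st();im=cheek();np.save("c0.npy",im)
for a in np.arange(.12,.521,.08):
    movel(*pose(a,.1225),speed=.05); st()
im2=cheek();pause(.2);st()
cv2.imwrite("pics/c.png",np.hstack([cv2.resize(i[60:300,140:380,::-1],(400,400)) for i in (im,im2)]))
E
```

```text
t8.59 a0.0615 r0.1608 z0.1250 Fr-0.83 Ft0.55 Fz10.84
cheek [(np.float64(0.2432), 0.1637, 6145), (np.float64(-0.0823), 0.1633, 285)]
t8.97 a0.1188 r0.1607 z0.1250 Fr-1.15 Ft0.57 Fz11.87
t9.38 a0.1999 r0.1607 z0.1249 Fr-0.94 Ft1.30 Fz12.86
t9.79 a0.2793 r0.1606 z0.1249 Fr-1.04 Ft1.17 Fz12.35
t10.20 a0.3589 r0.1605 z0.1249 Fr-1.95 Ft1.41 Fz12.60
t10.61 a0.4386 r0.1606 z0.1249 Fr-0.96 Ft1.32 Fz12.85
t11.02 a0.5179 r0.1605 z0.1249 Fr-0.90 Ft1.10 Fz12.90
cheek [(np.float64(0.6977), 0.1636, 6223), (np.float64(0.3717), 0.1632, 287)]
t11.27 a0.5174 r0.1606 z0.1249 Fr-0.15 Ft0.70 Fz13.30
```

View pics/c.png

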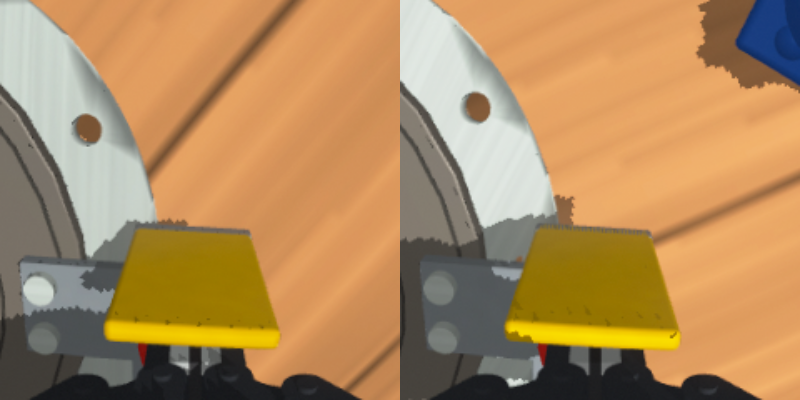

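Friction on the cap carries the table with the fingertip: the table is at about 0.455 with no slip. The rest of the way is 0.069 rad.

Run:
```python
from h import *
movel(*pose(.583,.1225),speed=.04);pause(.15);st();im=cheek()
# hole positions ahead as a check
st()
```

```text
t11.82 a0.5789 r0.1605 z0.1249 Fr-0.80 Ft1.38 Fz12.33
cheek [(np.float64(0.7575), 0.1635, 6178), (np.float64(0.4322), 0.1633, 288)]
t11.87 a0.5789 r0.1605 z0.1249 Fr-0.94 Ft1.76 Fz12.93
```

Run:
```python
from h import *
movel(*pose(.590,.1225),speed=.03);pause(.15);a=st()[0];cheek()
for z in (.125,.128,.131,.135,.139,.143):
    movel(*pose(.590,z),speed=.04);pause(.1);st()
cheek()
```

```text
t12.27 a0.5813 r0.1605 z0.1249 Fr-1.20 Ft0.83 Fz11.55
cheek [(np.float64(0.76), 0.1635, 6187), (np.float64(0.4344), 0.1633, 288)]
t12.67 a0.5870 r0.1604 z0.1258 Fr0.67 Ft-1.23 Fz5.45
t13.02 a0.5905 r0.1604 z0.1285 Fr1.28 Ft-1.33 Fz4.87
t13.37 a0.5927 r0.1603 z0.1312 Fr1.76 Ft-0.02 Fz4.27
t13.72 a0.5939 r0.1601 z0.1349 Fr1.90 Ft1.21 Fz4.27
t14.07 a0.5925 r0.1597 z0.1387 Fr1.11 Ft1.57 Fz3.47
t14.42 a0.5921 r0.1587 z0.1420 Fr-0.43 Ft-0.94 Fz-0.18
cheek [(np.float64(0.7672), 0.1634, 4648), (np.float64(0.3418), 0.1646, 290)]
```

The spring force followed the tip up to 0.139, so the pin has risen fully in the hole. I'll withdraw and verify.

Run:
```python
from h import *
movel(*pose(.592,.20),speed=.1); movel(*pose(.592,.36),speed=.2);pause(.2)
p,_=pose(-.3,.36,.10)
move_ptp([.62,.07,.36],quat(np.radians(33)));pause(.3)
P=camera_params("wrist");im=read_camera("wrist");cv2.imwrite("pics/w3.png",cv2.resize(im[:,:,::-1],(800,600)))
m=hue(im,0,7);n,_,S,ce=cv2.connectedComponentsWithStats(m)
for i in range(1,n):
    if S[i,4]>200:
        for z in(.120,.108):
            w=watz(ce[i],P,z)[:2]-X0;print(S[i,4],z,np.arctan2(w[1],w[0])-PH,np.hypot(*w))
s=read_camera("side");e=.5236
m=hue(s[190:270,190:250],0,7);ys,xs=np.nonzero(m)
print("side red",xs.mean()+190,ys.mean()+190,len(xs),[proj("side",[X0[0]+.16*np.cos(PH+e),X0[1]+.16*np.sin(PH+e),z]).round(1) for z in(.122,.110)])
st()
```

```text
3386 0.12 0.4707584796259825 0.3604665730147326
3386 0.108 0.46880124824067493 0.3674644011358265
580 0.12 0.522210983986372 0.15880315964574285
580 0.108 0.5192848125298395 0.15910721987257798
side red 214.64615384615385 224.01538461538462 65 [array([215.3, 224.3]), array([215.5, 227. ])]
t17.26 a0.0277 r0.1182 z0.3601 Fr0.30 Ft0.40 Fz-1.37
```

View pics/w3.png

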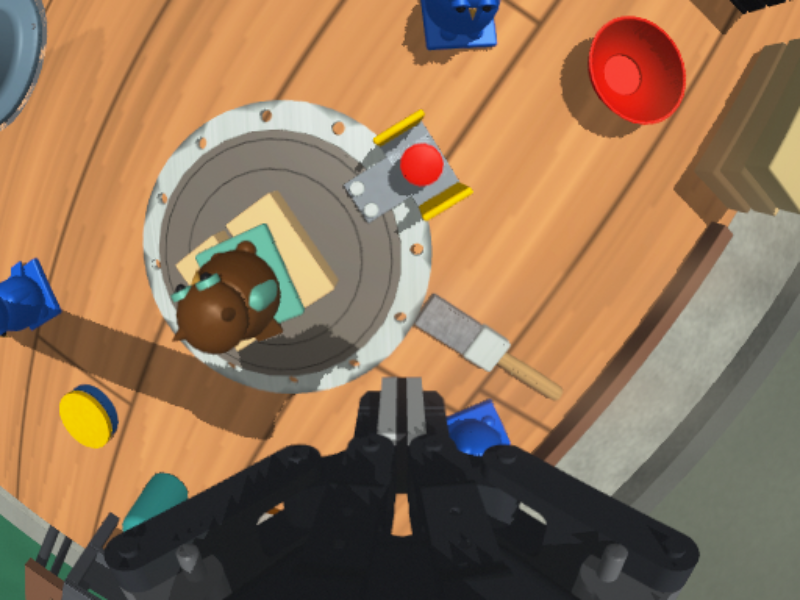

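The cap is now at (421,165), 0.522 rad on, and up: the side view puts it at its full 0.122 height. The owl still stands on the bricks and the surrounding things have not moved.

```bash
python3 -c "
from bench import *
print(sign_off())"
```

```text
the job is handed in; nothing more can be done
None
```

The table is turned one hole anticlockwise (about 0.522 rad measured), with the plunger sprung up and locked there; the owl and everything around it look undisturbed, the hand is clear, and the job is handed in.

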